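# Lock a T-headed pull eye into an angle base

### The job

Prepare the angled pull test: take the steel pull eye out of its rest block, pass its T-head through the slot in the sloping plate of the angle base until the collar sits on the plate, then give it a quarter turn so that the head is locked crosswise behind the slot. Leave it there, seated and released.

Things in the scene. Friction and masses are not known exactly. Their poses are not given: they have to be found in the camera images.
- pull_eye: loose steel pull eye, 0.11 to 0.22 kg, 62 mm tall, upright in the rest block at the start, collar on the block's top. Origin: centre of the underside of its round collar (30 mm diameter, 6 mm thick); z runs up the stem to the eye. Its T-head and the flat of the eye both lie along y; a half turn about z changes nothing
- eye (a point): middle of the flat eye plate above the collar, where to grip it: 24 mm above the collar's underside. The plate is 10 mm thick along the pull eye's x, 32 mm wide along y and reaches from 6 to 42 mm above the collar's underside; a 14 mm hole runs through it along x
- tee_head (a point): centre of the T-head, 14 mm below the collar's underside: a round-ended cross bar 8 mm in diameter and 32 mm long along the pull eye's y. The stem is round, 10 mm in diameter, with a tapered end 20 mm below the collar's underside
- rest: grey block fixed to the bench, 70 (x) by 80 (y) by 34 mm high, origin at the centre of its underside, z up. In its top a pocket 20 (x) by 43 (y) by 27 mm deep, in which stem and T-head hang free, the pull eye's y along the block's y within 0.08 rad. Stands to the left or the right of the angle base
- angle_base: fixed dark steel base: foot plate 135 (x) by 110 (y) by 10 mm, with two props that carry the sloping plate. Origin at the centre of its underside, z up; x points to the robot's right, under the rising slope, y away from the robot, give or take 20 degrees
- slot_plate: bare aluminium plate on the angle base, 110 x 110 x 8 mm, fixed at 30 degrees to level, facing up and to the robot's left. Origin: middle of the slot in its upper face, 66 mm above the bench; z is the outward normal, x up the slope, y level. Slot right through, 14 mm wide (x), 37 mm long (y), hollow below. No stops: the head turns either way and stays where left
- force_stand: tall fixed test stand with a column and a gauge head, on the right of the angle base and behind the right-hand place of the rest block: it covers about x = 0.48 to 0.80 m and y = -0.40 to -0.08 m of the bench, and its head and column rise past 0.5 m. Nothing to do with it: keep the arm clear of it
Not all that is in view belongs to the job. Of the things like the pull_eye, leave any that is black; of the rest the smaller one is meant.

How it is judged:
On the way, in this order (a step that is already met when the one before it is completed fails the run):
1. the pull eye is lifted out of the rest block (z of pull_eye in the frame of rest above 0.058 m), for 0.1 s.
2. the T-head is through the slot, still lengthwise in it, with the collar at the plate (distance between pull_eye and slot_plate below 0.006 m and z of pull_eye in the frame of slot_plate below 0.003 m and angle between the y axis of pull_eye and the y axis of slot_plate, either way round below 0.5 rad and angle between the z axis of pull_eye and the z axis of slot_plate, either way round below 0.2 rad), for 0.1 s.
At the end, for the whole second after the job is handed in: The pull eye stands in the slot at rest: collar centre within 6 mm of the slot's middle and no more than 3 mm off the plate, its axis within 0.15 rad of the plate's normal, and its T-head within 0.35 rad (20 degrees) of square across the slot (distance between pull_eye and slot_plate below 0.006 m and z of pull_eye in the frame of slot_plate below 0.003 m and angle between the z axis of pull_eye and the z axis of slot_plate, either way round below 0.15 rad and angle between the y axis of pull_eye and the x axis of slot_plate, either way round below 0.35 rad and linear speed of pull_eye below 0.02 m/s and angular speed of pull_eye below 0.2 rad/s); the robot touches nothing.
It also fails if it takes over 46 s, if anything falls off the work surface, if the arm or the gripper's body presses on something with over 40 N, if the wrist force passes 120 N, or if a joint passes its speed limit or range.

### The arm

A 6-joint arm with a two-finger parallel gripper is mounted at the origin on a cart in front of the work surface, level with it; the furniture and walls round the work are solid. World frame = base frame: x ahead of the robot, y to its left, z up, the work surface at z = 0. Lengths are in m, angles in rad, forces in N, time in s.
With the tool pointing down it reaches from about 0.375 to 0.9 m from the base axis. Payload 3.1 kg.
Tool frame: the origin (TCP) lies midway between the tips of the shut fingers; the grasp point (between the pads) lies 19 mm behind it (manip.grip_depth is the distance from the TCP to the grasp point, in m); z points along the fingers, y is the line along which they close (so a half turn about z gives the same grasp; the last joint's range is limited). The gripper opens to 85 mm and grips with 20 to 120 N. Pads are 22 mm wide; open, the fingers measure 114 mm over their backs; the gripper's body (76 mm by 85 mm) begins 54 mm behind the grasp point. The pads swing forward as they close: fully open they stand 13 mm farther back than shut.
Start: joints at [-1.51, 0.527, 1.433, -0, 1.181, -0.178], TCP at [0.148, -0.607, 0.231] pointing down, gripper open.
Joint ranges: [-3.08, 3.08], [-0.75, 2.2], [0.22, 2.44], [-1.43, 4.57], [0, 2.65], [-2.85, 2.85]. Speed limits (rad/s): [2.79, 2.79, 3.14, 3.14, 3.14, 3.14].

### API

Orientations are given as a unit quaternion [x, y, z, w].
In Python, from station import telemetry, snapshot, manip gives the robot as it stands. The module is installed in compiled form; this text tells all that it offers.
- The arm moves only by the shell command python3 -m crank 'ROWS' [OPENING] [FORCE]. ROWS is text: rows parted by semicolons, each of 6 numbers parted by spaces: the shift along the tool's x, y, z as a fraction of full scale, then the turn, a rotation vector about the tool's x, y, z as a fraction of full scale. A call has exactly 5 rows; each row shifts and turns the commanded pose from where the row before left it, along the tool's axes as they then stand; what a row does not reach is not made up. Full scale, the value 1, is 4 cm for a shift and 90 degrees for a turn. A row lasts 1/10 s, in which the tool goes at most 50 mm and 8.59 degrees, less where a joint would pass 70% of its speed; a pose out of reach is approached as far as the arm can. A call with a number of a shift or a turn outside -1 to 1 is refused whole. A call with a gripper value outside its range is refused whole. OPENING is the opening, from -1 (shut) to 1 (fully open), set as the call begins (- or left out, the last holds). The fingers move at their own pace and stop on an object; FORCE is the grip in N (left out, the last holds). Time passes only in rows, so rows that do not move let the fingers close, or fill a call up. It gives the time, the measured TCP pose, the force, the opening and the grip force at its end, in the units of the state.
- telemetry.sense(): the state, without advancing time (a new reading comes with each control period).
- snapshot(name): name is "scene" or "top" or "wrist"; returns a dict with "image" (480x640x3 uint8, red, green, blue), "depth" (480x640 float32, m along the optical axis (not along the pixel's ray), 0 where there is no reading), "camera_matrix" (3x3 intrinsics, pixels), "k1" (the pictures are not rectified: a ray, as slopes to the right and down, at radius r is drawn at 1 + k1 r^2 times it, then the intrinsics apply), "rvec" (rotation vector, rad) and "tvec" (3), from world to camera coordinates, as OpenCV has them. Camera axes: x right, y down, z forward; pixel columns grow to the right and rows downward; lengths in m; the calibration is good to about 2 mm. A picture is of the moment at which its call begins.
- manip.sign_off(): hands the job in; it is judged then, once.
The state is a dict: "t": time; "q": joint angles; "qd": joint speeds; "tau": joint torques, N m; "tcp_pos": TCP position; "tool_rot": TCP orientation; "force": force on the tool from outside, world axes, zero at the start; "ft_torque": the same for the moment, N m; "finger_gap": opening from 0.0 (shut) to 1.0 (fully open); "gripper_force": force on a finger pad.
Only numpy, scipy, OpenCV 4.12 (cv2) and the standard library are available. Lean on these libraries where they do the work, as an engineer would, in place of code of your own. Each camera call takes 0.05 s, during which the arm holds its last target. There are 200 camera calls.

## Working session

There is one attempt and no reset: what is moved stays moved. The work goes in short steps, Python scripts to look and compute and a shell command to move; the robot and the scene stay as the last step left them, time stands still between calls to the robot, and variables do not carry over. Pictures are saved under pics/ and viewed, at most 10 in all, crops included, and the job is handed in when it is done.

```bash
mkdir -p pics; cat > h.py <<'E'
import numpy as np, cv2
from station import telemetry, snapshot, manip
from scipy.spatial.transform import Rotation as R
def snap(name):
    s=snapshot(name); np.savez('last_'+name+'.npz',**s); return s
def load(name): return dict(np.load('last_'+name+'.npz'))
def rays(s,uv):
    K=s['camera_matrix']; uv=np.atleast_2d(np.float64(uv)); k1=float(s['k1'])
    n=cv2.undistortPoints(uv.reshape(-1,1,2),K,np.array([k1,0,0,0.])).reshape(-1,2)
    M=R.from_rotvec(np.ravel(s['rvec'])).as_matrix(); c=-M.T@np.ravel(s['tvec'])
    return c,np.c_[n,np.ones(len(n))]@M
def onplane(s,uv,z):
    c,d=rays(s,uv); return c+d*((z-c[2])/d[:,2])[:,None]
def cloud(s):
    h,w=s['depth'].shape; v,u=np.mgrid[:h,:w]
    c,d=rays(s,np.c_[u.ravel(),v.ravel()]); return (c+d*s['depth'].reshape(-1,1)).reshape(h,w,3)
def proj(s,P):
    p,_=cv2.projectPoints(np.float64(P).reshape(-1,1,3),np.float64(s['rvec']),np.float64(s['tvec']),s['camera_matrix'],np.array([float(s['k1']),0,0,0])); return p.reshape(-1,2)
E
python3 - <<'E'
from h import *
for n in ['scene','top']:
    s=snap(n); cv2.imwrite(f'pics/{n}1.png',s['image'][...,::-1]); c,d=rays(s,[320,240]); print(n,c,d,s['k1'],(s['depth']>0).mean())
t=telemetry.sense(); print(t)
E
```

```text
scene [-0.04736687  0.42101825  0.79482069] [[ 0.56412906 -0.39080898 -0.72751606]] 0.03468536356833314 0.9961100260416667
top [0.44800538 0.06729392 1.32224802] [[ 0.067052    0.00404023 -0.99778118]] -0.13436198618365838 0.9959895833333333
{'t': 0.1, 'q': array([-1.50946559e+00,  5.28410428e-01,  1.43379727e+00, -6.32720425e-06,
        1.18140345e+00, -1.78513845e-01]), 'qd': array([-1.93615095e-03, -3.93150907e-03, -4.06322558e-03, -5.11187376e-04,
       -9.94203357e-04,  7.29754406e-05]), 'tau': array([ 4.99304986e-05, -4.43305564e+01, -1.78587180e+01, -1.61233438e-04,
        3.90405432e-03,  5.58489234e-06]), 'tcp_pos': array([ 0.1484473 , -0.60643735,  0.23040126]), 'tool_rot': array([ 9.92817286e-01,  1.19636190e-01,  5.61788469e-05, -1.00768414e-03]), 'force': array([0.30913589, 0.03775723, 0.75805309]), 'ft_torque': array([ 0.02847924,  0.00088998, -0.03457102]), 'gripper_force': 0.0, 'finger_gap': 1.0006821178387197}
```

View pics/scene1.png

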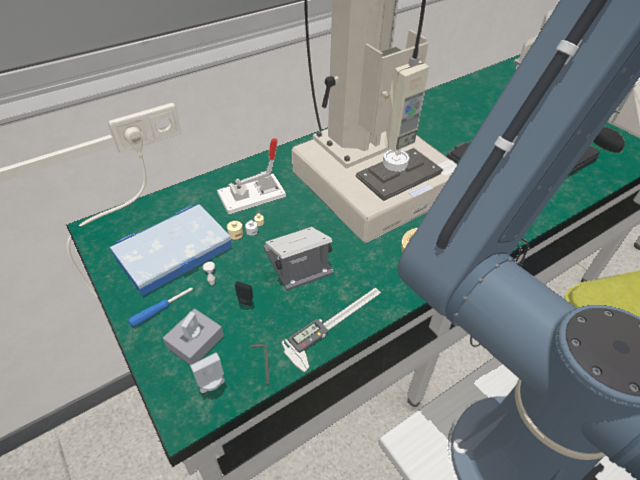

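View pics/top1.png

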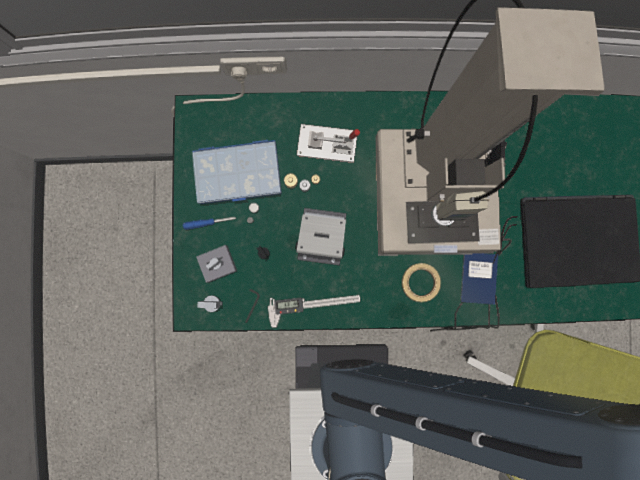

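Overview: rest block with a pull eye is on the left (top px 215,263; scene 192,333), and the angle base is at top px (322,236). A second, larger-looking one is at (209,304) and a black one at (263,253). Next I'll zoom in and get depth numbers.

```bash
python3 - <<'E'
from h import *
s=load('top');t=load('scene')
a=cv2.resize(s['image'][195:325,190:355],None,fx=4,fy=4,interpolation=cv2.INTER_CUBIC)
cv2.imwrite('pics/c1.png',a[...,::-1])
b=cv2.resize(t['image'][215:400,155:340],None,fx=3.2,fy=3.2,interpolation=cv2.INTER_CUBIC)
cv2.imwrite('pics/c2.png',b[...,::-1])
P=cloud(s)
for v in range(205,270,5): print(v,[ '%.0f'%(1000*P[v,u,2]) for u in range(290,356,5)])
print(P[236,322],P[263,215],P[304,209])
E
```

```text
205 ['4', '2', '2', '6', '-1', '-2', '6', '4', '3', '0', '-1', '7', '-2', '4']
210 ['1', '4', '2', '10', '7', '13', '-4', '-0', '3', '-0', '-7', '-1', '2', '4']
215 ['1', '-1', '1', '35', '27', '24', '30', '30', '7', '21', '9', '10', '1', '-1']
220 ['4', '4', '0', '44', '43', '48', '47', '44', '44', '41', '36', '34', '2', '-6']
225 ['5', '5', '2', '54', '53', '48', '48', '52', '50', '48', '48', '-3', '2', '3']
230 ['2', '7', '63', '63', '60', '58', '57', '57', '53', '57', '52', '-3', '3', '6']
235 ['2', '4', '71', '67', '62', '12', '11', '5', '61', '59', '65', '3', '2', '1']
240 ['3', '-2', '79', '74', '72', '75', '73', '75', '69', '74', '73', '0', '-1', '1']
245 ['2', '1', '81', '86', '84', '81', '79', '80', '83', '79', '80', '-2', '1', '-2']
250 ['-1', '4', '92', '87', '95', '92', '86', '82', '88', '87', '80', '3', '-3', '-1']
255 ['-5', '-0', '10', '12', '11', '10', '85', '1322', '96', '92', '92', '-2', '5', '1']
260 ['2', '-1', '10', '9', '11', '11', '4', '7', '7', '6', '7', '1', '-0', '6']
265 ['5', '2', '4', '5', '-3', '0', '3', '0', '-4', '1', '3', '4', '1', '-3']
[0.54594909 0.06728712 0.01612033] [0.47994096 0.33100786 0.07291895] [0.38041193 0.34426    0.08393607]
```

View pics/c1.png

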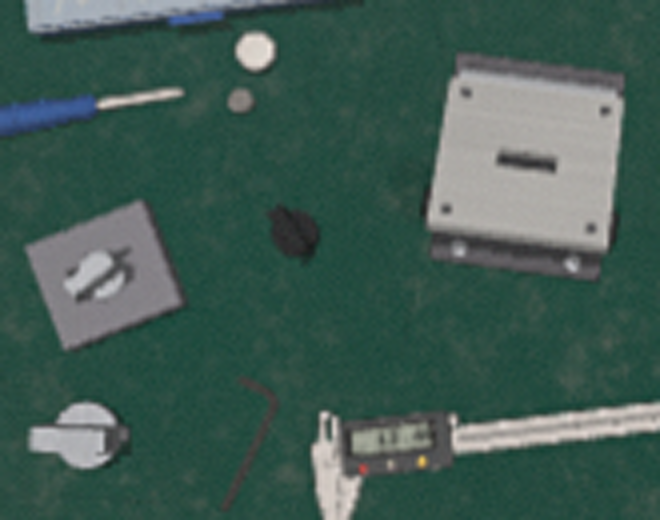

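View pics/c2.png

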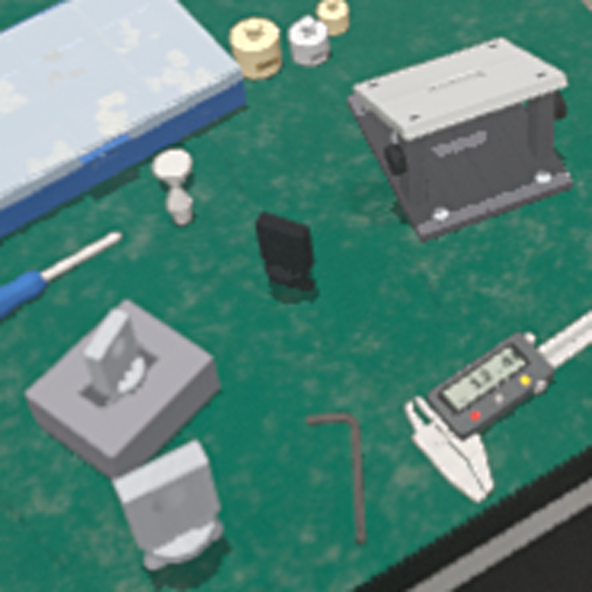

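The crops show the plate's high edge towards the robot: depth 92 mm near, 44 mm far. So it slopes along world x and faces away from the robot, with the slot running along about world y. This differs from the text, so I trust the images. Decoy is at crop (80,435), near the block. Now I'll measure.

```bash
cat > m.py <<'E'
from h import *
def quad(m):
    c=max(cv2.findContours(m.astype(np.uint8),cv2.RETR_EXTERNAL,cv2.CHAIN_APPROX_NONE)[0],key=cv2.contourArea)
    h=cv2.convexHull(c); 
    for e in np.linspace(.02,.15,27):
        q=cv2.approxPolyDP(h,e*cv2.arcLength(h,True),True)
        if len(q)<=4: break
    return q.reshape(-1,2).astype(float),c
def box(s,u0,v0,u1,v1):
    m=np.zeros(s['depth'].shape,bool); m[v0:v1,u0:u1]=1; return m
E
python3 - <<'E'
from m import *
s=load('top'); P=cloud(s); I=s['image'].astype(int); hsv=cv2.cvtColor(s['image'],cv2.COLOR_RGB2HSV)
print('px block',I[250:278:5,200:232:5].tolist()[2],'plate',I[228,310],'big',I[304,209],'eye',I[262,213])
low=hsv[...,1]<60
# plate
m=low&(hsv[...,2]>140)&box(s,285,200,360,275); 
q,c=quad(m); print('plate px',q.tolist())
Z=P[m]; A=np.c_[Z[:,:2],np.ones(len(Z))]; 
for i in range(4):
    k=np.linalg.lstsq(A,Z[:,2],rcond=None)[0]; r=Z[:,2]-A@k; ok=abs(r)<.012; Z=Z[ok];A=A[ok]
g=k[:2]; print('plane slope deg',np.degrees(np.arctan(np.hypot(*g))),'upslope dir deg',np.degrees(np.arctan2(g[1],g[0])),len(Z))
# rays to plane
def topl(uv):
    c,d=rays(s,uv); t=(k[0]*c[0]+k[1]*c[1]+k[2]-c[2])/(d[:,2]-d[:,:2]@k[:2]); return c+d*t[:,None]
Q=topl(q); print('corners',Q.round(4).tolist(),'mean',Q.mean(0).round(4)); print('edges',[np.linalg.norm(Q[i]-Q[i-1]).round(4) for i in range(4)],[np.degrees(np.arctan2(*(Q[i]-Q[i-1])[1::-1])).round(1) for i in range(4)])
ms=(hsv[...,2]<110)&box(s,305,226,340,245); vs,us=np.nonzero(ms); S=topl(np.c_[us,vs]); S0=S.mean(0); print('slot',S0.round(4),len(us)); 
w,V=np.linalg.eigh(np.cov((S-S0)[:,:2].T)); print('slot dir',np.degrees(np.arctan2(V[1,1],V[0,1])))
# block
m=(hsv[...,1]<45)&box(s,194,240,240,284)&(hsv[...,2]>70); q,c=quad(m); print('block px',q.tolist()); Q=onplane(s,q,.034); print(Q.round(4).tolist(),Q.mean(0).round(4),[np.linalg.norm(Q[i]-Q[i-1]).round(4) for i in range(4)],[np.degrees(np.arctan2(*(Q[i]-Q[i-1])[1::-1])).round(1) for i in range(4)])
# eye points by height
for nm,b in(('eye',box(s,194,240,240,284)),('big',box(s,190,285,235,325))):
    m=b&(P[...,2]>.05); Z=P[m]; z0=Z.mean(0); w,V=np.linalg.eigh(np.cov((Z-z0)[:,:2].T)); print(nm,len(Z),z0.round(4),Z[:,2].max(),np.degrees(np.arctan2(V[1,1],V[0,1])),2*np.sqrt(w*3))
E
```

```text
px block [[133, 130, 134], [133, 130, 134], [160, 159, 163], [185, 186, 191], [87, 88, 89], [134, 131, 136], [128, 126, 132]] plate [169 169 164] big [176 176 181] eye [188 188 192]
plate px [[305.0, 213.0], [345.0, 220.0], [341.0, 256.0], [297.0, 250.0]]
plane slope deg 33.940540933098205 upslope dir deg 172.30308449491272 908
corners [[0.6043, 0.1095, 0.03], [0.5842, 0.0084, 0.0343], [0.491, 0.0226, 0.0977], [0.5073, 0.1278, 0.0963]] mean [0.5467 0.0671 0.0646]
edges [np.float64(0.1189), np.float64(0.1032), np.float64(0.1136), np.float64(0.1065)] [np.float64(-10.7), np.float64(-101.3), np.float64(171.3), np.float64(81.2)]
slot [0.5446 0.0693 0.0662] 42
slot dir 80.94875473780888
block px [[225.0, 245.0], [235.0, 270.0], [206.0, 282.0], [196.0, 256.0]]
[[0.5261, 0.3134, 0.034], [0.4625, 0.2883, 0.034], [0.4332, 0.3626, 0.034], [0.4994, 0.388, 0.034]] [0.4803 0.3381 0.034 ] [np.float64(0.0792), np.float64(0.0684), np.float64(0.0798), np.float64(0.0709)] [np.float64(-70.3), np.float64(-158.5), np.float64(111.5), np.float64(21.0)]
eye 91 [0.4767 0.3044 0.2217] 1.3222480178507066 83.39253839024686 [0.02454162 0.30950226]
big 156 [0.3839 0.3326 0.1527] 1.3222480178507066 102.9662943057184 [0.0200801  0.23957991]
```

```bash
cat > p.py <<'E'
from h import *
def down(ydeg):  # tool pointing down, tool y at ydeg
    a=np.radians(ydeg); y=np.array([np.cos(a),np.sin(a),0]); z=np.array([0,0,-1.]); return R.from_matrix(np.c_[np.cross(y,z),y,z])
def plan(pts,rot,n,step0=None):
    """suggest n rows through pts to rot, rounded, simulated from the measured pose"""
    t=telemetry.sense(); p=t['tcp_pos'].copy(); r=R.from_quat(t['tool_rot']) 
    W=np.vstack([p,pts]); L=np.r_[0,np.cumsum(np.linalg.norm(np.diff(W,axis=0),axis=1))]
    r0=r; dv=(rot*r0.inv()).as_rotvec(); out=[]
    for i in range(1,n+1):
        g=np.array([np.interp(L[-1]*i/n,L,W[:,k]) for k in range(3)]); gr=R.from_rotvec(dv*i/n)*r0
        a=np.round(r.inv().apply(g-p)/.04,2 if L[-1]>.05 else 3); b=np.round((r.inv()*gr).as_rotvec()/(np.pi/2),3)
        p=p+r.apply(a*.04); r=r*R.from_rotvec(b*np.pi/2); out.append(' '.join('%g'%(x+0) for x in np.r_[a,b]))
    for i in range(0,n,5): print('; '.join(out[i:i+5]))
    print('end err mm',((p-pts[-1])*1e3).round(2),'deg',np.degrees((rot*r.inv()).magnitude()).round(2))
E
python3 - <<'E'
from p import *
plan([[.30,-.25,.25],[.39,0,.25],[.42,.20,.25],[.48,.338,.20]],down(21.3),25)
E
```

```text
0.61 -0.81 -0.05 0 0 -0.043; 0.66 -0.77 -0.05 0 0 -0.044; 0.71 -0.72 -0.05 0 0 -0.043; 0.76 -0.67 -0.05 0 0 -0.043; 0.8 -0.62 -0.05 0 0 -0.044
0.84 -0.57 -0.05 0 0 -0.043; 0.88 -0.5 -0.05 0 0 -0.044; 0.91 -0.44 -0.05 0 0 -0.043; 0.94 -0.38 -0.04 0 0 -0.043; 0.96 -0.34 -0.03 0 -0.001 -0.044
0.96 -0.3 0 0 0 -0.043; 0.99 -0.24 0 0 0 -0.043; 1 -0.17 0 0 0 -0.044; 1.01 -0.1 0 0 0 -0.043; 1.01 -0.03 0 0 0 -0.043
1.02 0.03 0 0 0 -0.044; 1.01 -0.07 0 0 0 -0.043; 1.01 -0.02 0 0 0 -0.043; 1.01 0.04 0 -0.001 0 -0.044; 1.01 0.11 0 0 0 -0.043
1 0.19 0 0 0 -0.044; 0.85 0.45 0.3 0 0 -0.043; 0.81 0.52 0.32 0 0 -0.043; 0.77 0.58 0.32 0 0 -0.044; 0.73 0.63 0.32 0 0 -0.043
end err mm [-0.08  0.15 -0.12] deg 0.05
```

```bash
python3 -m crank '0.61 -0.81 -0.05 0 0 -0.043; 0.66 -0.77 -0.05 0 0 -0.044; 0.71 -0.72 -0.05 0 0 -0.043; 0.76 -0.67 -0.05 0 0 -0.043; 0.8 -0.62 -0.05 0 0 -0.044' 0.2 40
python3 -m crank '0.84 -0.57 -0.05 0 0 -0.043; 0.88 -0.5 -0.05 0 0 -0.044; 0.91 -0.44 -0.05 0 0 -0.043; 0.94 -0.38 -0.04 0 0 -0.043; 0.96 -0.34 -0.03 0 0 -0.044'
python3 -m crank '0.96 -0.3 0 0 0 -0.043; 0.99 -0.24 0 0 0 -0.043; 1 -0.17 0 0 0 -0.044; 1 -0.1 0 0 0 -0.043; 1 -0.03 0 0 0 -0.043'
python3 -m crank '1 0.03 0 0 0 -0.044; 1 -0.07 0 0 0 -0.043; 1 -0.02 0 0 0 -0.043; 1 0.04 0 0 0 -0.044; 1 0.11 0 0 0 -0.043'
python3 -m crank '1 0.19 0 0 0 -0.044; 0.85 0.45 0.3 0 0 -0.043; 0.81 0.52 0.32 0 0 -0.043; 0.77 0.58 0.32 0 0 -0.044; 0.73 0.63 0.32 0 0 -0.043'
python3 - <<'E'
from p import *
plan([[.48,.338,.20]],down(21.3),5); print(telemetry.sense()['q'])
E
```

```text
t: 0.6
tcp_pos: [0.2282, -0.4189, 0.241]
tool_rot: [0.958, 0.287, 0.0, -0.0]
force: [0.2, 0.2, 0.2]
finger_gap: 0.597
gripper_force: 0.0
t: 1.1
tcp_pos: [0.3065, -0.2321, 0.2501]
tool_rot: [0.895, 0.446, 0.0, -0.0]
force: [0.3, -0.8, -0.0]
finger_gap: 0.596
gripper_force: 0.0
t: 1.6
tcp_pos: [0.3746, -0.0421, 0.2501]
tool_rot: [0.807, 0.591, -0.0, -0.0]
force: [0.6, -0.7, -0.7]
finger_gap: 0.6
gripper_force: 0.0
t: 2.1
tcp_pos: [0.4122, 0.1541, 0.25]
tool_rot: [0.695, 0.719, -0.0, -0.0]
force: [1.5, -0.1, -0.6]
finger_gap: 0.604
gripper_force: 0.0
t: 2.6
tcp_pos: [0.4792, 0.3359, 0.1987]
tool_rot: [0.563, 0.827, -0.0, -0.0]
force: [0.8, -0.5, 0.9]
finger_gap: 0.602
gripper_force: 0.0
0.008 0.007 -0.006 0 0 0; 0.008 0.008 -0.007 0 0 0.001; 0.009 0.007 -0.006 0 0 0; 0.008 0.008 -0.006 0 0 0.001; 0.008 0.007 -0.006 -0.001 0 0
end err mm [ 0.    0.   -0.01] deg 0.04
[ 4.20651846e-01  5.13506774e-01  1.56769669e+00 -1.75193906e-04
  1.06123999e+00  4.56856468e-02]
```

```bash
python3 - <<'E'
from h import *
s=snap('wrist'); im=s['image'].copy(); c,d=rays(s,[320,240]); print(c,d[0],proj(s,[[.48,.338,.034],[.48,.338,.076]]))
cv2.imwrite('pics/w1.png',im[...,::-1])
E
```

```text
[0.44933245 0.41338396 0.34061777] [ 0.12109843 -0.30070484 -0.94601982] [[320.16554599 212.74624728]
 [320.31702082 227.76341355]]
```

View pics/w1.png

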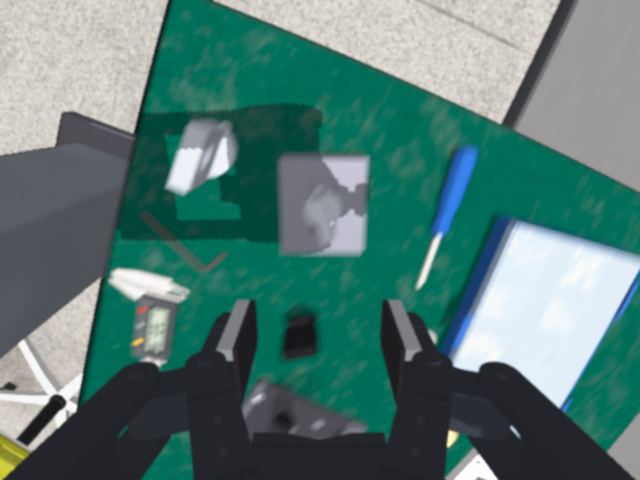

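The wrist view shows the block at (323,205), corners about (278,155) to (368,256), with the eye near (322,212). Both are almost square to the tool, as intended. Refining numerically.

```bash
python3 - <<'E'
from m import *
s=load('wrist'); P=cloud(s); hsv=cv2.cvtColor(s['image'],cv2.COLOR_RGB2HSV)
b=box(s,268,140,382,270)
m=b&(P[...,2]>.022)&(P[...,2]<.3)
c=max(cv2.findContours(m.astype(np.uint8),0,1)[0],key=cv2.contourArea); r=cv2.minAreaRect(c); q=cv2.boxPoints(r); Q=onplane(s,q,.034)
print('block',q.round(1).tolist(),Q.mean(0).round(4),[np.linalg.norm(Q[i]-Q[i-1]).round(4) for i in range(4)],[np.degrees(np.arctan2(*(Q[i]-Q[i-1])[1::-1])).round(1) for i in range(4)])
m=(hsv[...,1]<70)&b; q,c=quad(cv2.morphologyEx(m.astype(np.uint8),cv2.MORPH_OPEN,np.ones((5,5)))); Q=onplane(s,q,.034)
print('colour',q.tolist(),Q.mean(0).round(4),[np.linalg.norm(Q[i]-Q[i-1]).round(4) for i in range(4)],[np.degrees(np.arctan2(*(Q[i]-Q[i-1])[1::-1])).round(1) for i in range(4)])
for lo in(.05,.06,.066):
    m=b&(P[...,2]>lo)&(P[...,2]<.09); Z=P[m]; z0=Z.mean(0); 
    (cx,cy),(w,h),a=cv2.minAreaRect((Z[:,:2]*1e3).astype(np.float32)); print(lo,len(Z),z0.round(4),Z[:,2].max().round(4),'rect',cx,cy,w,h,a)
    w,V=np.linalg.eigh(np.cov((Z-z0)[:,:2].T)); print(np.degrees(np.arctan2(V[1,1],V[0,1])),np.sqrt(12*w))
cv2.imwrite('pics/w1c.png',cv2.resize(s['image'][140:270,262:388],None,fx=4,fy=4,interpolation=cv2.INTER_CUBIC)[...,::-1])
E
```

```text
block [[276.0, 160.0], [364.0, 160.0], [364.0, 256.0], [276.0, 256.0]] [0.479  0.3402 0.034 ] [np.float64(0.0813), np.float64(0.0695), np.float64(0.0813), np.float64(0.0752)] [np.float64(109.6), np.float64(21.5), np.float64(-66.4), np.float64(-158.5)]
colour [[283.0, 154.0], [368.0, 157.0], [359.0, 254.0], [282.0, 251.0]] [0.48   0.3443 0.034 ] [np.float64(0.0814), np.float64(0.0669), np.float64(0.0819), np.float64(0.0656)] [np.float64(109.3), np.float64(19.5), np.float64(-71.6), np.float64(-160.9)]
0.05 775 [0.478  0.3411 0.0722] 0.0771 rect 478.9378356933594 339.0564270019531 10.086090087890625 32.4368896484375 36.786556243896484
127.53302168180731 [0.01081109 0.03507351]
0.06 695 [0.4782 0.3405 0.0742] 0.0771 rect 478.9378356933594 339.0564270019531 10.086090087890625 32.4368896484375 36.786556243896484
127.08078890812301 [0.01050697 0.03460101]
0.066 657 [0.4784 0.34   0.0749] 0.0771 rect 478.94677734375 339.0211486816406 10.084207534790039 32.36537551879883 36.727081298828125
126.89945288561455 [0.0103774  0.03371902]
```

View pics/w1c.png

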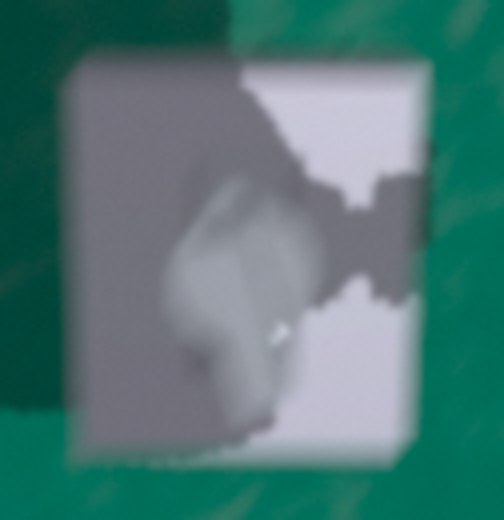

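The eye plate is turned about 15° from the block: long axis 126.8°, centre (0.479, 0.339). The depth outline is 10.1 × 32.4 mm, which fits the small eye. I'll grip with the closing axis at 36.8°.

```bash
python3 - <<'E'
from p import *
plan([[.479,.339,.12],[.479,.339,.044]],down(36.8),10)
E
```

```text
0 -0.02 0.38 0 0 -0.017; -0.01 -0.01 0.38 0 0 -0.017; 0 -0.02 0.39 0.001 -0.001 -0.016; -0.01 -0.02 0.38 0 0 -0.017; 0 -0.01 0.38 0 0 -0.017
0 0 0.38 0 0 -0.017; 0 0 0.38 0.001 0 -0.017; 0 0 0.38 0 0 -0.017; 0 0 0.39 0 -0.001 -0.016; 0 0 0.38 0 0 -0.017
end err mm [ 0.15  0.1  -0.04] deg 0.03
```

```bash
python3 -m crank '0 -0.02 0.38 0 0 -0.034; -0.01 -0.01 0.38 0 0 -0.034; 0 -0.02 0.39 0 0 -0.034; -0.01 -0.02 0.38 0 0 -0.033; 0 -0.01 0.38 0 0 -0.033'
python3 -m crank '0 0 0.38 0 0 0; 0 0 0.38 0 0 0; 0 0 0.38 0 0 0; 0 0 0.39 0 0 0; 0 0 0.38 0 0 0'
python3 -m crank '0 0 0 0 0 0; 0 0 0 0 0 0; 0 0 0 0 0 0; 0 0 0 0 0 0; 0 0 0 0 0 0' -1 60
python3 -m crank '0 0 0 0 0 0; 0 0 0 0 0 0; 0 0 0 0 0 0; 0 0 0 0 0 0; 0 0 0 0 0 0'
```

```text
t: 3.15
tcp_pos: [0.4762, 0.3319, 0.1224]
tool_rot: [0.45, 0.893, -0.0, -0.0]
force: [-0.0, -0.5, 0.7]
finger_gap: 0.602
gripper_force: 0.0
t: 3.65
tcp_pos: [0.4764, 0.3319, 0.046]
tool_rot: [0.451, 0.893, -0.0, -0.0]
force: [-0.9, -0.2, -0.4]
finger_gap: 0.602
gripper_force: 0.0
t: 4.15
tcp_pos: [0.4782, 0.3329, 0.0479]
tool_rot: [0.451, 0.893, 0.001, 0.001]
force: [1.3, 1.8, 0.2]
finger_gap: 0.102
gripper_force: 59.8
t: 4.65
tcp_pos: [0.4781, 0.3328, 0.0475]
tool_rot: [0.451, 0.893, 0.001, 0.001]
force: [5.0, 1.0, 3.6]
finger_gap: 0.105
gripper_force: 60.2
```

```bash
python3 - <<'E'
from p import *
for i in range(3):
    t=telemetry.sense(); print(t['t'],t['tcp_pos'].round(4),t['q'].round(4),t['force'].round(1),t['ft_torque'].round(2))
s=snap('wrist'); t=telemetry.sense(); print(t['t'],t['tcp_pos'].round(4)); 
r=R.from_quat(t['tool_rot']); print('cam in tool',r.inv().apply(rays(s,[320,240])[0]-t['tcp_pos']))
P=cloud(s); m=(P[...,2]>.05)&(np.hypot(P[...,0]-.479,P[...,1]-.337)<.03)&(P[...,2]<.09); Z=P[m]; print(len(Z)); print(cv2.minAreaRect((Z[:,:2]*1e3).astype(np.float32)))
cv2.imwrite('pics/w2.png',s['image'][...,::-1])
E
```

```text
4.65 [0.4781 0.3328 0.0475] [ 4.1630e-01  7.3230e-01  1.6751e+00 -1.0000e-04  7.3090e-01 -2.1910e-01] [5.  1.  3.6] [ 0.34 -0.82 -0.09]
4.65 [0.4781 0.3328 0.0475] [ 4.1630e-01  7.3230e-01  1.6751e+00 -1.0000e-04  7.3090e-01 -2.1910e-01] [5.  1.  3.6] [ 0.34 -0.82 -0.09]
4.65 [0.4781 0.3328 0.0475] [ 4.1630e-01  7.3230e-01  1.6751e+00 -1.0000e-04  7.3090e-01 -2.1910e-01] [5.  1.  3.6] [ 0.34 -0.82 -0.09]
4.7 [0.4781 0.3328 0.0475]
cam in tool [ 0.08282775  0.00064302 -0.14185954]
7221
((473.72247314453125, 338.7623596191406), (34.28419876098633, 36.960567474365234), 84.03336334228516)
```

View pics/w2.png

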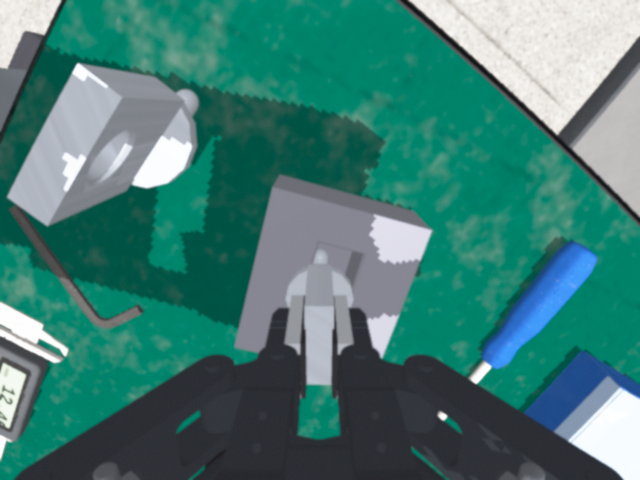

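The eye is gripped between the pads; collar extremes are at about (287,290) and (353,290), and the tee's end at (320,252). Now to find its offset along tool x.

```bash
python3 - <<'E'
from p import *
s=load('wrist'); t=telemetry.sense(); p=t['tcp_pos']; r=R.from_quat(t['tool_rot'])
for dx in (-6,-3,0,3,6,9):
    T=np.array([[dx,-15,7.5],[dx,15,7.5],[dx+15,0,7.5],[dx+16,0,27.5],[dx+16,0,-28.5],[dx-16,0,-28.5]])*1e-3
    print(dx,proj(s,p+r.apply(T)).round(0).tolist())
I=s['image'][...,:].astype(int).sum(2)//3
for v in range(244,304,4): print(v,I[v,276:366:5])
print(I[376:396,310:330:4].T)
E
```

```text
-6 [[283.0, 321.0], [351.0, 321.0], [317.0, 290.0], [317.0, 269.0], [317.0, 334.0], [317.0, 408.0]]
-3 [[283.0, 315.0], [351.0, 315.0], [317.0, 284.0], [317.0, 264.0], [317.0, 327.0], [317.0, 402.0]]
0 [[283.0, 309.0], [352.0, 309.0], [317.0, 277.0], [317.0, 258.0], [317.0, 319.0], [317.0, 395.0]]
3 [[283.0, 302.0], [352.0, 302.0], [317.0, 271.0], [317.0, 252.0], [317.0, 311.0], [317.0, 389.0]]
6 [[283.0, 296.0], [352.0, 296.0], [317.0, 264.0], [317.0, 246.0], [317.0, 303.0], [317.0, 382.0]]
9 [[282.0, 290.0], [352.0, 290.0], [317.0, 258.0], [317.0, 240.0], [317.0, 295.0], [317.0, 375.0]]
244 [138 139 139 139 138 139 138 138 133 137 133 131 137 138 139 139 138 138]
248 [137 138 139 139 138 138 137 139 128 142 138 138 137 132 132 137 138 138]
252 [138 139 139 139 138 138 139 137 158 177 148 138 139 139 138 125 114 126]
256 [139 138 138 139 139 138 138 138 181 192 167 139 139 138 139 110 102 109]
260 [139 138 137 139 138 137 138 134 182 189 166 138 137 138 138 103 103 119]
264 [137 138 138 138 139 138 139 144 158 160 153 140 139 138 136 104 102 129]
268 [139 139 138 138 138 144 151 158
[... 391 characters left out ...]
157 153 153 154 189 189 190 156 138 139]
292 [139 140 155 189 189 188 162 156 156 154 154 154 189 189 190 175 139 139]
296 [139 138 173 169 156 155 151 156 155 153 153 153 156 156 169 185 139 138]
300 [139 138 176 162 153 150 152 155 156 154 153 153 150 153 162 188 138 138]
[[193 193 196 197 197 196 192 180 154 113  81  80  81  81  82  81  80  81
   80  80]
 [191 191 192 194 196 197 195 185 156 117  81  80  81  82  81  80  80  80
   80  80]
 [188 189 191 191 192 193 193 185 158 118  91  84  85  85  84  88  89  88
   90  90]
 [188 187 188 189 191 190 192 187 169 133 107 100  99  98  98  98  97  97
   94  93]
 [188 187 187 187 188 189 189 187 173 146 127 120 118 117 115 111 109 105
  102  99]]
```

```bash
cat >> p.py <<'E'
OFF=np.array([.0052,0,.0135])   # collar underside centre in the tool frame
def seat(h,spin=0,S=(.5455,.0685,.066),yaw=170.5,d=(0,0)):
    """TCP pose putting the eye h above the slot middle (+d along plate x,y); spin about tool z in deg"""
    a=np.radians(yaw); u=np.array([np.cos(a),np.sin(a),0]); X=.8660254*u+[0,0,.5]; n=-.5*u+[0,0,.8660254]; Y=np.cross(n,X)
    M=R.from_matrix(np.c_[np.cross(-X,-n),-X,-n])*R.from_euler('z',spin,degrees=True)
    return np.array(S)+d[0]*X+d[1]*Y+h*n-M.apply(OFF), M, np.c_[X,Y,n]
def eyepos(S=(.5455,.0685,.066),yaw=170.5):
    t=telemetry.sense(); r=R.from_quat(t['tool_rot']); e=t['tcp_pos']+r.apply(OFF); _,_,B=seat(0,0,S,yaw)
    z=-r.as_matrix()[:,2]; x=r.as_matrix()[:,0]
    return 'eye mm in plate frame',((e-S)@B*1e3).round(2),'axis',(z@B).round(3),'head dir deg',np.degrees(np.arctan2(*(x@B)[1::-1])).round(1),'F',(t['force']@B).round(1)
E
python3 -m crank '0 0 -0.5 0 0 0; 0 0 -0.6 0 0 0; 0 0 -0.6 0 0 0; 0 0 -0.6 0 0 0; 0 0 -0.6 0 0 0'
python3 -m crank '0 0 -0.3 0 0 0; 0 0 0 0 0 0; 0 0 0 0 0 0; 0 0 0 0 0 0; 0 0 0 0 0 0'
python3 - <<'E'
from p import *
p,M,B=seat(.06); print(p,telemetry.sense()['tcp_pos'])
plan([[.50,.25,.18],p],M,15)
E
```

```text
t: 5.2
tcp_pos: [0.4728, 0.3307, 0.162]
tool_rot: [0.451, 0.893, -0.004, -0.003]
force: [0.1, 0.9, -1.3]
finger_gap: 0.101
gripper_force: 60.4
t: 5.7
tcp_pos: [0.4757, 0.3318, 0.1734]
tool_rot: [0.451, 0.893, -0.001, -0.001]
force: [0.2, 0.6, -1.0]
finger_gap: 0.104
gripper_force: 60.5
[0.58088775 0.05730582 0.12965287] [0.47574777 0.33178146 0.17344157]
-0.47 -0.17 -0.04 0.021 0.009 0.033; -0.48 -0.15 -0.04 0.021 0.009 0.033; -0.48 -0.12 -0.04 0.021 0.009 0.034; -0.49 -0.1 -0.05 0.02 0.009 0.033; -0.49 -0.02 0.06 0.021 0.009 0.033
-0.49 0.03 0.09 0.021 0.009 0.033; -0.49 0.06 0.08 0.021 0.008 0.033; -0.49 0.09 0.08 0.021 0.009 0.034; -0.49 0.11 0.06 0.021 0.009 0.033; -0.47 0.14 0.05 0.021 0.009 0.033
-0.47 0.17 0.04 0.02 0.009 0.033; -0.47 0.19 0.03 0.021 0.009 0.033; -0.45 0.22 0.01 0.021 0.009 0.034; -0.44 0.24 0.01 0.021 0.009 0.033; -0.42 0.26 -0.02 0.021 0.009 0.033
end err mm [0.12 0.12 0.07] deg 0.01
```

```bash
python3 -m crank '-0.47 -0.17 -0.04 0.021 0.009 0.033; -0.48 -0.15 -0.04 0.021 0.009 0.033; -0.48 -0.12 -0.04 0.021 0.009 0.034; -0.49 -0.1 -0.05 0.02 0.009 0.033; -0.49 -0.02 0.06 0.021 0.009 0.033'
python3 -m crank '-0.49 0.03 0.09 0.021 0.009 0.033; -0.49 0.06 0.08 0.021 0.008 0.033; -0.49 0.09 0.08 0.021 0.009 0.034; -0.49 0.11 0.06 0.021 0.009 0.033; -0.47 0.14 0.05 0.021 0.009 0.033'
python3 -m crank '-0.47 0.17 0.04 0.02 0.009 0.033; -0.47 0.19 0.03 0.021 0.009 0.033; -0.45 0.22 0.01 0.021 0.009 0.034; -0.44 0.24 0.01 0.021 0.009 0.033; -0.42 0.26 -0.02 0.021 0.009 0.033'
python3 -m crank '0 0 0 0 0 0; 0 0 0 0 0 0; 0 0 0 0 0 0; 0 0 0 0 0 0; 0 0 0 0 0 0'
python3 - <<'E'
from p import *
print(eyepos(),telemetry.sense()['q'].round(2)); s=snap('wrist'); cv2.imwrite('pics/w3.png',s['image'][...,::-1])
p,M,B=seat(0); S=np.array([.5455,.0685,.066])
print('pred slot corners',proj(s,[S+B@[a*.007,b*.0185,0] for a,b in((1,1),(1,-1),(-1,-1),(-1,1))]).round(0).tolist(),'plate',proj(s,[S+B@[a*.055,b*.055,0] for a,b in((1,1),(1,-1),(-1,-1),(-1,1))]).round(0).tolist())
E
```

```text
t: 6.2
tcp_pos: [0.5065, 0.2366, 0.1779]
tool_rot: [0.562, 0.822, -0.057, -0.069]
force: [0.3, 0.5, -1.5]
finger_gap: 0.106
gripper_force: 60.3
t: 6.7
tcp_pos: [0.5443, 0.1469, 0.1535]
tool_rot: [0.658, 0.732, -0.114, -0.135]
force: [0.9, 0.5, -1.3]
finger_gap: 0.103
gripper_force: 60.5
t: 7.2
tcp_pos: [0.5822, 0.0572, 0.1298]
tool_rot: [0.738, 0.623, -0.166, -0.198]
force: [-0.3, 0.2, -1.7]
finger_gap: 0.104
gripper_force: 60.5
t: 7.7
tcp_pos: [0.5818, 0.0589, 0.1316]
tool_rot: [0.737, 0.625, -0.166, -0.197]
force: [0.3, -0.4, -1.2]
finger_gap: 0.106
gripper_force: 60.3
('eye mm in plate frame', array([ 0.35, -1.74, 62.02]), 'axis', array([0.003, 0.001, 1.   ]), 'head dir deg', np.float64(-89.9), 'F', array([-0.9,  0.3, -0.9])) [-0.11  0.82  1.25  0.03  1.59  0.05]
pred slot corners [[307.0, 276.0], [307.0, 218.0], [331.0, 218.0], [330.0, 276.0]] plate [[234.0, 327.0], [221.0, 156.0], [417.0, 156.0], [403.0, 327.0]]
```

View pics/w3.png

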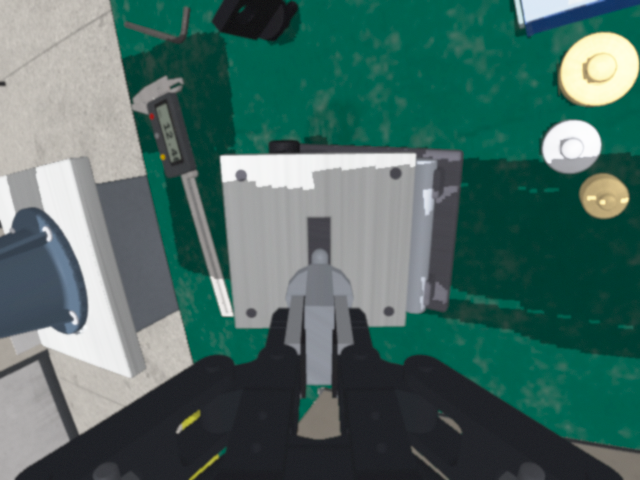

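The wrist view shows the slot at columns 308–331 with its far end at row 218. It matches my prediction to 1–2 px, with yaw about 0.7° more. The gripped eye is centred at column 320 where 317 was expected, so I'll aim about 1 mm upslope. Closing in to 24 mm.

```bash
sed -i 's/yaw=170.5/yaw=171.2/g' p.py; python3 - <<'E'
from p import *
p,M,B=seat(.024,d=(.001,0)); print(eyepos()); plan([p],M,5)
E
```

```text
('eye mm in plate frame', array([ 0.24, -1.25, 62.08]), 'axis', array([0.003, 0.007, 1.   ]), 'head dir deg', np.float64(-90.5), 'F', array([ 0.3, -0.6, -0.9]))
-0.007 -0.004 0.19 0 -0.001 -0.001; -0.007 -0.004 0.19 0.001 -0.001 -0.001; -0.007 -0.003 0.19 0 -0.001 -0.001; -0.006 -0.004 0.191 0.001 -0.001 -0.001; -0.006 -0.003 0.19 0 -0.001 -0.001
end err mm [ 0.01 -0.01 -0.02] deg 0.04
```

```bash
python3 -m crank '-0.007 -0.004 0.19 0 -0.001 -0.001; -0.007 -0.004 0.19 0.001 -0.001 -0.001; -0.007 -0.003 0.19 0 -0.001 -0.001; -0.006 -0.004 0.191 0.001 -0.001 -0.001; -0.006 -0.003 0.19 0 -0.001 -0.001'
python3 -m crank '0 0 0 0 0 0; 0 0 0 0 0 0; 0 0 0 0 0 0; 0 0 0 0 0 0; 0 0 0 0 0 0'
python3 - <<'E'
from p import *
print(eyepos()); s=snap('wrist'); t=load('scene')
cv2.imwrite('pics/w4.png',cv2.resize(s['image'][180:340,240:400],None,fx=3.6,fy=3.6,interpolation=cv2.INTER_CUBIC)[...,::-1])
S=np.array([.5455,.0685,.066]); _,_,B=seat(0)
print('pred slot',proj(s,[S+B@[a*.007,b*.0185,0] for a,b in((1,1),(1,-1),(-1,-1),(-1,1))]).round(0).tolist())
tt=telemetry.sense(); r=R.from_quat(tt['tool_rot']); T=OFF+np.array([[0,-.015,-.006],[0,.015,-.006],[.016,0,.014],[.016,-.004,.014],[.016,.004,.014]])
print('pred collar/tee',proj(s,tt['tcp_pos']+r.apply(T)).round(0).tolist())
E
```

```text
t: 8.25
tcp_pos: [0.562, 0.0599, 0.0977]
tool_rot: [0.734, 0.628, -0.169, -0.197]
force: [-0.2, -0.5, -0.7]
finger_gap: 0.104
gripper_force: 60.3
t: 8.75
tcp_pos: [0.5629, 0.0598, 0.0988]
tool_rot: [0.734, 0.628, -0.168, -0.196]
force: [-0.4, -0.2, -2.0]
finger_gap: 0.106
gripper_force: 60.3
('eye mm in plate frame', array([ 0.31,  0.75, 24.17]), 'axis', array([0., 0., 1.]), 'head dir deg', np.float64(-90.1), 'F', array([-0.7,  0.3, -1.9]))
pred slot [[305.0, 302.0], [304.0, 234.0], [333.0, 234.0], [332.0, 302.0]]
pred collar/tee [[283.0, 298.0], [353.0, 298.0], [318.0, 248.0], [309.0, 248.0], [327.0, 248.0]]
```

View pics/w4.png

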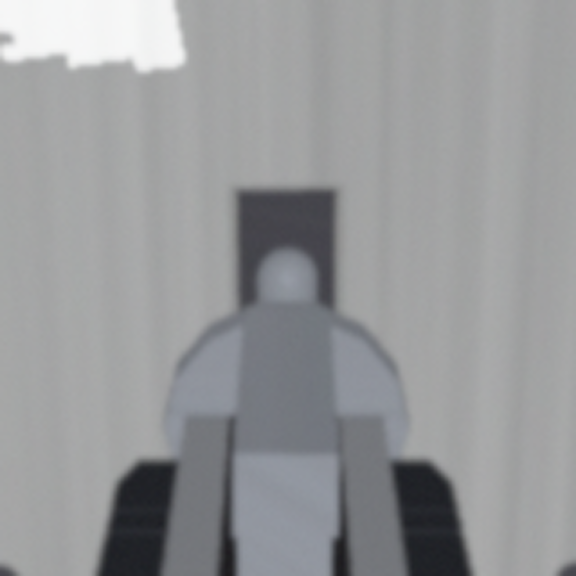

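The crop shows the tee end at column 320 and the slot centred at column 319.6, with its far end at row 232 where 234 was predicted. So x is aligned, and a shift of about 2 mm along tool +x is needed. Inserting.

```bash
python3 -m crank '0.025 0 0 0 0 0; 0.025 0 0 0 0 0; 0 0 0.08 0 0 0; 0 0 0.08 0 0 0; 0 0 0.08 0 0 0'
python3 -m crank '0 0 0.06 0 0 0; 0 0 0.06 0 0 0; 0 0 0.06 0 0 0; 0 0 0 0 0 0; 0 0 0 0 0 0'
python3 -c "from p import *; print(eyepos())"
```

```text
t: 9.3
tcp_pos: [0.5578, 0.0626, 0.0899]
tool_rot: [0.734, 0.628, -0.169, -0.197]
force: [0.5, 0.1, -0.5]
finger_gap: 0.103
gripper_force: 60.3
t: 9.8
tcp_pos: [0.5546, 0.0631, 0.084]
tool_rot: [0.734, 0.628, -0.169, -0.197]
force: [0.1, -0.4, -1.9]
finger_gap: 0.105
gripper_force: 60.3
('eye mm in plate frame', array([ 0.49, -1.25,  6.96]), 'axis', array([-0.,  0.,  1.]), 'head dir deg', np.float64(-90.1), 'F', array([-1.1,  0.4, -1.6]))
```

```bash
python3 -m crank '0 0 0.04 0 0 0; 0 0 0.04 0 0 0; 0 0 0.04 0 0 0; 0 0 0 0 0 0; 0 0 0 0 0 0'
python3 -c "from p import *; print(eyepos())"
python3 -m crank '0 0 0.02 0 0 0; 0 0 0.02 0 0 0; 0 0 0 0 0 0; 0 0 0 0 0 0; 0 0 0 0 0 0'
python3 -c "from p import *; print(eyepos())"
```

```text
t: 10.3
tcp_pos: [0.5522, 0.0635, 0.0798]
tool_rot: [0.734, 0.628, -0.169, -0.197]
force: [-0.7, -0.6, -1.1]
finger_gap: 0.104
gripper_force: 60.3
('eye mm in plate frame', array([ 0.53, -1.26,  2.1 ]), 'axis', array([-0.,  0.,  1.]), 'head dir deg', np.float64(-90.1), 'F', array([-0. ,  0.7, -1.3]))
t: 10.8
tcp_pos: [0.5514, 0.0636, 0.0785]
tool_rot: [0.734, 0.628, -0.169, -0.196]
force: [-0.7, 0.9, -0.9]
finger_gap: 0.099
gripper_force: 60.3
('eye mm in plate frame', array([ 0.49, -1.24,  0.6 ]), 'axis', array([-0.,  0.,  1.]), 'head dir deg', np.float64(-90.1), 'F', array([ 0.2, -0.8, -1.2]))
```

No contact yet, so I'll continue in small steps until the force rises.

```bash
python3 -m crank '0 0 0.02 0 0 0; 0 0 0.02 0 0 0; 0 0 0 0 0 0; 0 0 0 0 0 0; 0 0 0 0 0 0'
python3 -c "from p import *; print(eyepos())"
python3 -m crank '0 0 0.02 0 0 0; 0 0 0 0 0 0; 0 0 0 0 0 0; 0 0 0 0 0 0; 0 0 0 0 0 0'
python3 -c "from p import *; print(eyepos())"
```

```text
t: 11.3
tcp_pos: [0.5512, 0.0636, 0.0778]
tool_rot: [0.734, 0.628, -0.168, -0.196]
force: [1.8, -1.1, 5.3]
finger_gap: 0.105
gripper_force: 61.4
('eye mm in plate frame', array([ 0.36, -1.22, -0.05]), 'axis', array([0.001, 0.   , 1.   ]), 'head dir deg', np.float64(-90.1), 'F', array([1. , 0.8, 5.6]))
t: 11.8
tcp_pos: [0.5512, 0.0636, 0.0778]
tool_rot: [0.734, 0.628, -0.168, -0.196]
force: [1.7, -0.5, 8.3]
finger_gap: 0.105
gripper_force: 62.0
('eye mm in plate frame', array([ 0.3 , -1.23, -0.07]), 'axis', array([0.002, 0.   , 1.   ]), 'head dir deg', np.float64(-90.1), 'F', array([2.6, 0.2, 8.1]))
```

Collar seated (8 N). Quarter turn about the eye's axis: 12 rows of 7.5°, with the 5.2 mm offset compensated.

```bash
python3 -m crank '0 0 -0.01 0 0 0; 0.001 -0.017 0 0 0 0.083; 0.001 -0.017 0 0 0 0.083; 0.001 -0.017 0 0 0 0.083; 0.001 -0.017 0 0 0 0.083'
python3 -c "from p import *; print(eyepos())"
python3 -m crank '0.001 -0.017 0 0 0 0.083; 0.001 -0.017 0 0 0 0.083; 0.001 -0.017 0 0 0 0.083; 0.001 -0.017 0 0 0 0.083; 0 0 0 0 0 0'
python3 -c "from p import *; print(eyepos())"
```

```text
t: 12.3
tcp_pos: [0.5497, 0.064, 0.0787]
tool_rot: [0.872, 0.415, -0.213, -0.145]
force: [3.5, -2.0, 5.7]
finger_gap: 0.105
gripper_force: 61.4
('eye mm in plate frame', array([-0.45, -0.66, -0.06]), 'axis', array([ 0.003, -0.001,  1.   ]), 'head dir deg', np.float64(-120.3), 'F', array([-0.5,  1.5,  6.8]))
t: 12.8
tcp_pos: [0.5484, 0.0665, 0.0796]
tool_rot: [0.95, 0.178, -0.243, -0.085]
force: [3.0, -1.7, 5.4]
finger_gap: 0.105
gripper_force: 61.5
('eye mm in plate frame', array([-0.5 , -1.06, -0.09]), 'axis', array([ 0.003, -0.   ,  1.   ]), 'head dir deg', np.float64(-150.0), 'F', array([-0.1,  1.3,  6.3]))
```

```bash
python3 -m crank '0.001 -0.017 0 0 0 0.083; 0.001 -0.017 0 0 0 0.083; 0.001 -0.017 0 0 0 0.083; 0.001 -0.017 0 0 0 0.083; 0 0 0 0 0 0'
python3 -m crank '0 0 0 0 0 0; 0 0 0 0 0 0; 0 0 0 0 0 0; 0 0 0 0 0 0; 0 0 0 0 0 0'
python3 -c "from p import *; print(eyepos(),telemetry.sense()['q'].round(2))"
```

```text
t: 13.3
tcp_pos: [0.5484, 0.0694, 0.0799]
tool_rot: [0.964, -0.073, -0.256, -0.02]
force: [3.1, -0.4, 4.9]
finger_gap: 0.107
gripper_force: 61.4
t: 13.8
tcp_pos: [0.5484, 0.0694, 0.0799]
tool_rot: [0.964, -0.072, -0.256, -0.021]
force: [3.3, 0.6, 4.4]
finger_gap: 0.1
gripper_force: 61.4
('eye mm in plate frame', array([-0.62, -1.41, -0.1 ]), 'axis', array([0.004, 0.001, 1.   ]), 'head dir deg', np.float64(-179.7), 'F', array([-0.6, -1.1,  5.4])) [-0.09  0.85  1.36  0.03  1.45  1.61]
```

Square to 0.3°. Releasing gently, then checking that it holds before backing off along the normal.

```bash
python3 -m crank '0 0 0 0 0 0; 0 0 0 0 0 0; 0 0 0 0 0 0; 0 0 0 0 0 0; 0 0 0 0 0 0' -0.4
python3 -m crank '0 0 -0.1 0 0 0; 0 0 -0.2 0 0 0; 0 0 -0.4 0 0 0; 0 0 -0.6 0 0 0; 0 0 -0.6 0 0 0'
python3 -m crank '0 0 -0.6 0 0 0; 0 0 -0.4 0 0 0; 0 0 0 0 0 0; 0 0 0 0 0 0; 0 0 0 0 0 0'
python3 - <<'E'
from p import *
print(telemetry.sense()['force']); s=snap('wrist'); cv2.imwrite('pics/w5.png',s['image'][...,::-1])
S=np.array([.5455,.0685,.066]); _,_,B=seat(0); P=(cloud(s)-S)@B
m=(P[...,2]>.012)&(P[...,2]<.05)&(np.hypot(P[...,0],P[...,1])<.03); Z=P[m]*1e3; print(len(Z),Z.mean(0),Z[:,2].max(),cv2.minAreaRect(Z[Z[:,2]>36][:,:2].astype(np.float32)))
m=(P[...,2]>.003)&(P[...,2]<.009)&(np.hypot(P[...,0],P[...,1])<.03); print(len(P[m]),np.percentile(P[m],[2,98],axis=0)*1e3)
E
```

```text
t: 14.3
tcp_pos: [0.5464, 0.0696, 0.0791]
tool_rot: [0.963, -0.072, -0.259, -0.02]
force: [0.1, 0.3, 0.4]
finger_gap: 0.298
gripper_force: 0.0
t: 14.8
tcp_pos: [0.5849, 0.0636, 0.1463]
tool_rot: [0.963, -0.072, -0.258, -0.02]
force: [-0.1, -0.7, -0.1]
finger_gap: 0.299
gripper_force: 0.0
t: 15.3
tcp_pos: [0.603, 0.0608, 0.179]
tool_rot: [0.963, -0.072, -0.259, -0.021]
force: [0.1, 0.6, -0.3]
finger_gap: 0.301
gripper_force: 0.0
[ 0.14012007  0.60454826 -0.28060464]
942 [-5.14328269 -2.73503546 38.96812194] 43.41324326777895 ((-2.3540687561035156, -2.808055877685547), (32.311893463134766, 9.504857063293457), 0.44228067994117737)
708 [[-17.90640649 -15.97936752   3.82371702]
 [  9.20049541  11.02431562   6.89956884]]
```

View pics/w5.png

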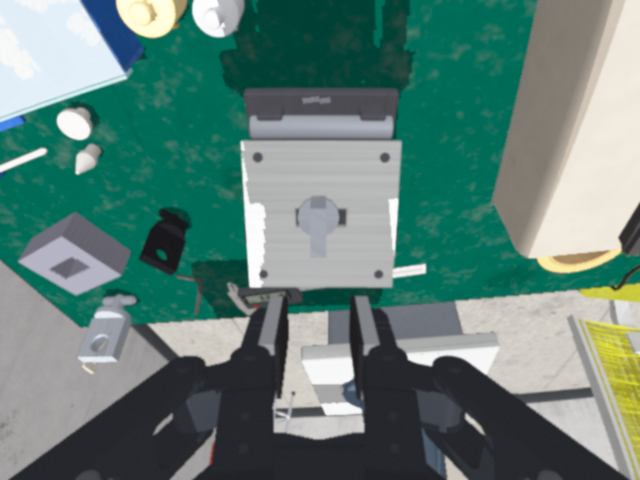

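The picture shows the eye standing crosswise, collar centre about (318,216) on the slot spanning columns 295–346, centre 320. It is within about 3 mm of the slot's middle, square to 0.5°, and the gripper is clear. Handing in.

```bash
python3 -c "from station import manip; print(manip.sign_off())"
```

```text
the job is handed in; nothing more can be done
None
```

The pull eye is seated in the sloping plate, turned a quarter turn so its head is locked crosswise behind the slot, and released; the job is handed in at about 15 s, and sign-off gave no verdict.

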